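# Latch the gate of the jar crate

### The job

Shut the low gate at the front of the wooden jar crate and latch it. Take the steel latch bar by its upright thumb tab, raise it over the striker on the right-hand bracket, press the gate home against its sprung stop gently, without ramming it, and let the bar drop fully down behind the striker. Leave the jars and the tin in the crate and the mug beside it as they stand.

Things in the scene. Friction and masses are not known exactly. Their poses are not given: they have to be found in the camera images.
- crate: Open-topped crate of pale wood, screwed down on the worktop, about 205 mm deep (x), 320 mm wide (y), 102 mm high. Origin: centre of its underside. Its x axis points from the gate side to the back, y to the left as seen from the gate side, z up. The gate closes the x = -100 mm side.
- gate_hinge (a point): Point on the vertical hinge axis of the gate at worktop height, at (-100, +130, 0) mm in the crate frame (left front corner). At gate joint 0 the gate panel (12 mm thick, 75 mm high, its top edge at z = 95 mm) runs 240 mm from here to the right, along crate -y, its mid-plane through the axis.
- gate (a joint): Gate angle, rad. Nominally 0 when closed on its firm stop; grows as the free right end swings out of the crate towards the robot (clockwise from above). Light friction; stays where it is left. Starts ajar. The stop is on the adjustable bracket, so the true closed angle is anywhere from -0.055 to +0.055.
- gate_panel: The wooden gate panel; it carries the latch bar. Origin on the hinge axis at worktop height; axes parallel to the crate's when the gate joint is 0, turning with the gate.
- latch_bar (a joint): Angle of the latch bar, rad: 0 lying level (dropped), grows as its free right end rises, upper limit 0.35. It pivots on the outer face of the gate and falls back by its own weight (0.1 to 0.2 kg). About 0.13 is needed to clear the top of the striker.
- tab_grip (a point): Grip point in the middle of the steel thumb tab standing up from the latch bar. The tab is 10 mm thick (along the gate's normal), 24 mm wide (along the gate); its top is 15 mm above this point, the gate's top edge 35 mm below it. With bar and gate at 0 the point is (-12, -215, 130) mm from gate_hinge in crate axes.
- bar_pivot (a point): Pivot of the latch bar on the outer face of the gate: it turns about a line along the gate's normal through this point, at (-12, -130, 85) mm from gate_hinge in the gate panel's axes.
- bar_tip (a point): Point on the centre line of the latch bar 132 mm from its pivot, 23 mm short of the bar's end (bar 8 mm thick, 16 mm high, centre line at z = 85 mm when dropped). This part of the bar lies in the catch when latched.
- strike_post: Right front post of the crate (26 x 26 x 102 mm), origin at the centre of its foot. A slotted steel bracket in front of it carries stop, bumper and striker; the bracket is set up to 12 mm nearer the robot or nearer the crate than the two nominal points below: this is not measured and must be felt. Ramming it with gate or bar (over 18 N) damages it.
- stop (a point): Nominal point on the firm stop behind the free end of the gate, at z = 50 mm, where a rubber-tipped spring bumper stands 6 mm out of it towards the robot. The bumper pushes about 4 N when first touched and about 10 N when pressed in flush; then the gate meets the firm steel.
- striker (a point): Nominal top centre of the upright striker (18 mm thick across the gate, 16 mm wide, top at z = 93 mm) beyond the gate's free end. The bar must drop behind it, on the crate's side; open from above. With the gate on the firm stop the bar is 1.5 to 5 mm clear of the striker's rear face; once let go it leans against that face, pushed by the bumper (total contact about 10 to 15 N).
- spice_jar: Small spice jar, 45 mm across, 106 mm high, standing in the back half of the crate; bystander. Origin: centre of its underside.
- jam_jar: Jam jar, 69 mm across, 99 mm high, standing in the back half of the crate; bystander. Origin: centre of its underside.
- tin: Low tin, 75 mm across, 58 mm high, standing in the back half of the crate; bystander. Origin: centre of its underside.
- mug: Striped mug, 93 mm high, standing on the worktop in front of the crate, to the left; bystander. Origin: under its middle.

How it is judged:
By the outcome, as a careful person would: the job done as asked, in the order asked, and still so for the second after the job is handed in, with the robot touching nothing.
It also fails if it takes over 48 s, if anything falls off the work surface, if the arm or the gripper's body presses on something with over 40 N, if the wrist force passes 120 N, or if a joint passes its speed limit or range.

### The arm

A 6-joint arm with a two-finger parallel gripper is mounted at the origin on a cart in front of the work surface, level with it; the furniture and walls round the work are solid. World frame = base frame: x ahead of the robot, y to its left, z up, the work surface at z = 0. Lengths are in mm, angles in rad, forces in N, time in s.
With the tool pointing down it reaches from about 225 to 875 mm from the base axis. Payload 3.4 kg.
Tool frame: the origin (TCP) lies between the finger pads; the fingertips stand 19 mm ahead of it and the grasp point (between the pads) is the TCP; z points along the fingers, y is the line along which they close (so a half turn about z gives the same grasp; the last joint's range is limited). The gripper opens to 85 mm and grips with 20 to 120 N. Pads are 22 mm wide; open, the fingers measure 114 mm over their backs; the gripper's body (76 mm by 85 mm) begins 54 mm behind the grasp point. The pads swing forward as they close: fully open they stand 13 mm farther back than shut.
Start: joints at [-1.379, 0.276, 1.505, -0, 1.361, -0.121], TCP at [176.94, -547.132, 250.328] pointing down, gripper open.
Joint ranges: [-2.89, 2.89], [-0.75, 2.08], [0.22, 2.7], [-1.18, 4.32], [0.11, 2.71], [-2.7, 2.7]. Speed limits (rad/s): [2.57, 2.57, 3.14, 3.14, 3.14, 3.14].

### API

Orientations are given as a rotation vector (axis times angle).
In Python, from workcell import r gives the robot as it stands. The module is installed in compiled form; this text tells all that it offers.
- The arm moves only by the shell command python3 -m creep 'ROWS' [FORCE]. ROWS is JSON, a list of rows, each a list of 3 entries, a list of its own where there are three numbers: the shift along the world's x, y, z in units of 30 mm (1.0 is 30 mm), then the turn about the world's z in units of 8 degrees (1.0 is 8 degrees), then the opening, from 0 (shut) to 1 (fully open). In form: [[[dx, dy, dz], roll, jaw], ...]. A call has 1 to 12 rows; each row is the pose to reach, as a shift and turn from the pose commanded when the call began; what a row does not reach only later rows make up. A row lasts 1/10 s, in which the tool goes at most 50 mm and 8.59 degrees, less where a joint would pass 70% of its speed; a pose out of reach is approached as far as the arm can. A call with a gripper value outside its range is refused whole. The fingers move at their own pace and stop on an object; FORCE is the grip in N (left out, the last holds). Time passes only in rows, so rows that repeat a pose let the fingers close. It gives the time, the measured TCP pose, the force, the opening and the grip force at its end, in the units of the state.
- r.state(): the state, without advancing time (a new reading comes with each control period).
- r.grab_frame(name): name is "scene" or "top" or "wrist"; returns a dict with "img" (400x640x3 uint8, red, green, blue), "fx", "fy", "cx", "cy" (pixels), "dist" ([k1, k2, p1, p2, k3] as OpenCV has them; the pictures are not rectified), "rvec" (rotation vector, rad) and "tvec" (3), from world to camera coordinates, as OpenCV has them; the wrist camera has in their place "hand_eye" (4x4, takes a point from camera to tool coordinates, whose origin is the TCP and whose axes are the flange's). Camera axes: x right, y down, z forward; pixel columns grow to the right and rows downward; lengths in mm; the calibration is good to about 2 mm. A picture is of the moment at which its call begins: read the wrist's pose just before it. There is no depth.
- r.finish_job(): hands the job in; it is judged then, once.
The state is a dict: "clock": time; "joint_pos": joint angles; "joint_vel": joint speeds; "joint_efforts": joint torques, N m; "tool_pos": TCP position; "tool_rot": TCP orientation; "ft_force": force on the tool from outside, world axes, zero at the start; "torque": the same for the moment, N m; "opening": finger opening in mm; "grip_force": force on a finger pad.
Only numpy, scipy, OpenCV 4.12 (cv2) and the standard library are available. Lean on these libraries where they do the work, as an engineer would, in place of code of your own. Each camera call takes 0.05 s, during which the arm holds its last target. There are 200 camera calls.

## Working session

There is one attempt and no reset: what is moved stays moved. The work goes in short steps, Python scripts to look and compute and a shell command to move; the robot and the scene stay as the last step left them, time stands still between calls to the robot, and variables do not carry over. Pictures are saved under pics/ and viewed, at most 10 in all, crops included, and the job is handed in when it is done.

```bash
mkdir -p pics; cat > h.py <<'E'
import numpy as np, cv2
from workcell import r
def grab(n):
    s=r.state(); f=r.grab_frame(n)
    K=np.array([[f["fx"],0,f["cx"]],[0,f["fy"],f["cy"]],[0,0,1]]);d=np.array(f["dist"],float)
    if n=="wrist":
        T=np.eye(4);T[:3,:3]=cv2.Rodrigues(np.array(s["tool_rot"],float))[0];T[:3,3]=s["tool_pos"]
        W=np.linalg.inv(T@np.array(f["hand_eye"]))
    else:
        W=np.eye(4);W[:3,:3]=cv2.Rodrigues(np.array(f["rvec"],float))[0];W[:3,3]=np.ravel(f["tvec"])
    return f["img"],(K,d,W)
def ray(c,uv):
    K,d,W=c;p=cv2.undistortPoints(np.array([[uv]],float),K,d)[0,0]
    v=W[:3,:3].T@np.array([p[0],p[1],1]);return -W[:3,:3].T@W[:3,3],v/np.linalg.norm(v)
def atz(c,uv,z):
    o,v=ray(c,uv);return o+v*(z-o[2])/v[2]
def tri(cs,uvs):
    A=0;b=0
    for c,u in zip(cs,uvs):
        o,v=ray(c,u);M=np.eye(3)-np.outer(v,v);A=A+M;b=b+M@o
    X=np.linalg.solve(A,b);return X,[proj(c,X)-u for c,u in zip(cs,uvs)]
def proj(c,X):
    K,d,W=c;return cv2.projectPoints(np.array([X],float),cv2.Rodrigues(W[:3,:3])[0],W[:3,3],K,d)[0].ravel()
def save(img,n): cv2.imwrite(f"pics/{n}.png",img[:,:,::-1])
E
python3 - <<'E'
from h import *
import pickle
D={}
for n in("scene","top"):
    i,c=grab(n);save(i,n);D[n]=c
pickle.dump(D,open("cams.pkl","wb"))
s=r.state();print(s["clock"],s["tool_rot"],s["ft_force"])
E
```

```text
0.1 [-3.10162756e+00 -4.89211572e-01  1.01311439e-04] [ 0.18784759 -0.69822442  0.60754237]
```

View pics/scene.png

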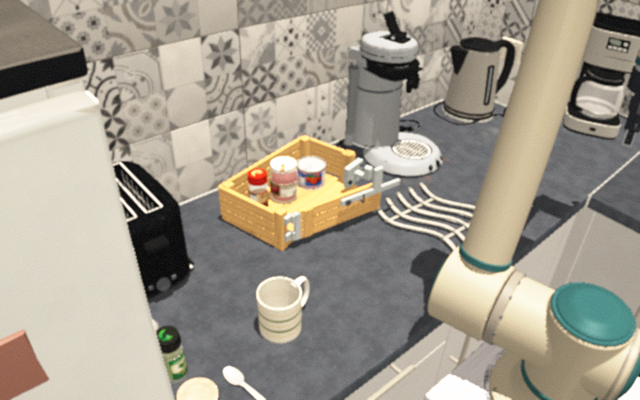

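View pics/top.png

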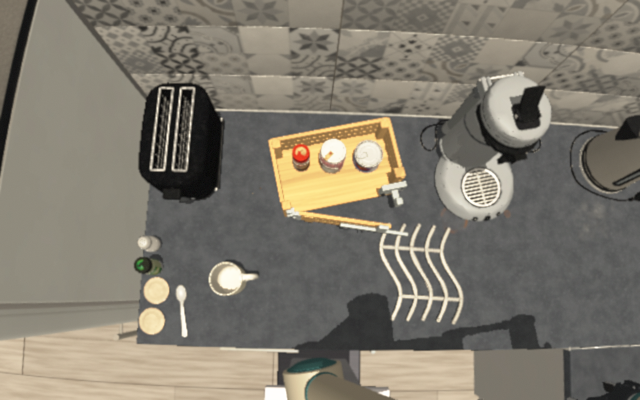

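The scene view shows the crate around (300,190) with its gate ajar. In the top view the hinge is near (293,212), the gate's free end near (388,228) and the bracket near (396,195). I'll enlarge both.

```bash
python3 - <<'E'
import cv2,numpy as np
a=cv2.imread("pics/top.png")[110:250,260:430]; b=cv2.imread("pics/scene.png")[125:250,210:410]
cv2.imwrite("pics/topc.png",cv2.resize(a,None,fx=4,fy=4,interpolation=cv2.INTER_CUBIC))
cv2.imwrite("pics/scenec.png",cv2.resize(b,None,fx=4,fy=4,interpolation=cv2.INTER_CUBIC))
E
```

```text
(no output)
```

View pics/topc.png

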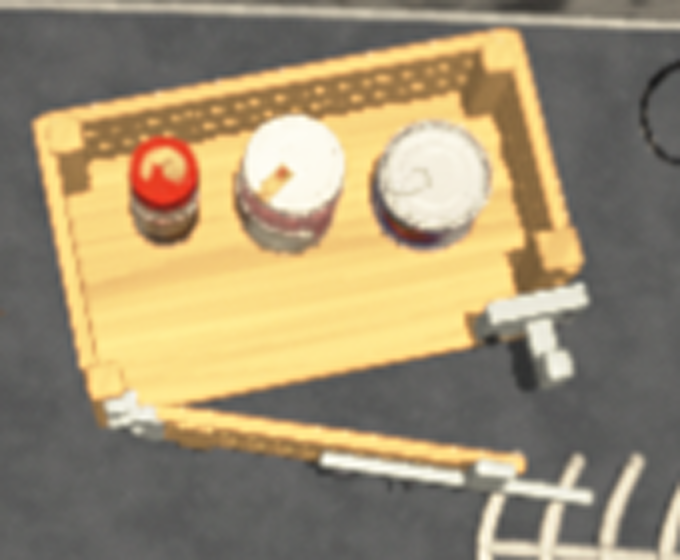

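View pics/scenec.png

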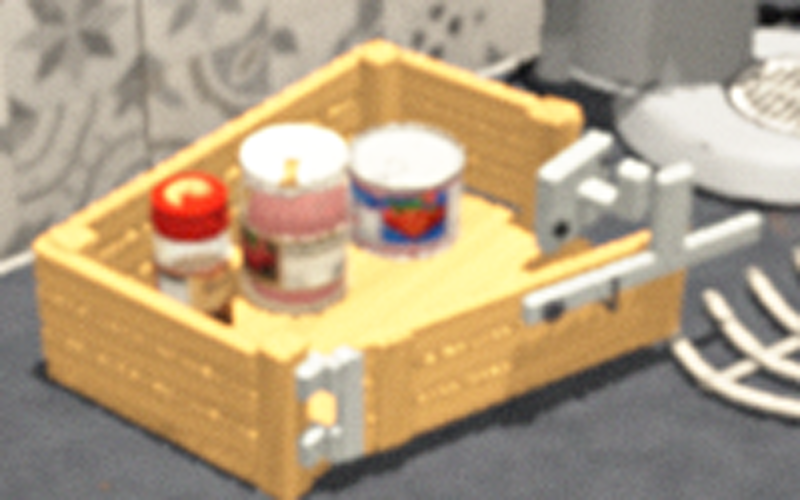

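Top crop: the tab top is at about (495,471), the bar end at (590,496), the striker at (553,365), and the post corners at (35,118), (517,30) and (582,265). Scene crop: the tab top is at (674,169), the bar end at (760,220), and the post corners at (35,243) and (378,42).

```bash
cat > m.py <<'E'
from h import *
import pickle
D=pickle.load(open("cams.pkl","rb"));T,S=D["top"],D["scene"]
t=lambda u,v:np.array([260+(u+.5)/4-.5,110+(v+.5)/4-.5]); s=lambda u,v:np.array([210+(u+.5)/4-.5,125+(v+.5)/4-.5])
np.set_printoptions(precision=1,suppress=True)
for n,a,b in [("tabtop",(495,471),(674,169)),("barend",(591,496),(758,219)),("striker",(553,358),(634,168)),("BL",(36,118),(36,243)),("jar",(293,150),(294,142))]:
    print(n,*tri([T,S],[t(*a),s(*b)]))
C={k:atz(T,t(*v),102) for k,v in dict(BL=(36,118),BR=(517,30),FR=(582,265)).items()};print(C)
print("striker93",atz(T,t(553,358),93),"tab145",atz(T,t(495,471),145))
l=C["BL"]-C["BR"];f=C["BR"]-C["FR"];print(np.linalg.norm(l),np.linalg.norm(f),np.arctan2(-l[0],l[1]),np.arctan2(f[1],f[0]))
E
python3 m.py
```

```text
tabtop [ 544.1 -115.8  148.7] [array([-0.2, -0.2]), array([0.3, 0. ])]
barend [ 537.9 -186.8   90.6] [array([0.1, 0.1]), array([-0.1, -0. ])]
striker [ 622.7 -164.6   94.2] [array([0.6, 0.7]), array([-0.9, -0.1])]
BL [770.2 165.   99.4] [array([0.3, 0.2]), array([-0.4, -0.1])]
jar [746.1   1.2 116.7] [array([0.7, 0.7]), array([-1. , -0.2])]
{'BL': array([769.9, 165.4, 102. ]), 'BR': array([ 839.8, -142.3,  102. ]), 'FR': array([ 683. , -181.1,  102. ])}
striker93 [ 624.6 -163.4   93. ] tab145 [ 544.1 -117.   145. ]
315.50472740886755 161.49980074586426 0.22346544192380502 0.2427027405393246
```

```bash
python3 -m creep '[[[1,1.2,0],0.7,1],[[2.1,2.4,0],1.4,1],[[3.2,3.6,0],2.1,1],[[4.2,4.9,0],2.8,1],[[5.2,6.1,0],3.5,1],[[6.3,7.3,0],4.2,1],[[7.3,8.5,0],4.9,1],[[8.3,9.7,0],5.6,1],[[9.3,10.9,0],6.3,1],[[10.3,12.1,0],7,1],[[11.3,13.2,0],7.6,1],[[12.2,14.3,0],8.2,1]]' 40
python3 - <<'E'
from h import *
i,c=grab("wrist");save(i,"w1");import pickle;pickle.dump(c,open("w1.pkl","wb"));print(r.state()["tool_pos"],r.state()["joint_pos"]);print(proj(c,[544,-116.5,145]))
E
```

```text
clock: 1.3
tool_pos: [543.9, -116.3, 250.0]
tool_rot: [-2.339, -2.097, 0.0]
ft_force: [0.3, -0.6, 0.3]
opening: 85.5
grip_force: 0.0
[ 548.02241866 -111.10102279  249.80097698] [-0.32897669  0.25064747  1.54188813  0.0074488   1.34664294 -0.22705981]
[318.47585992 203.00532307]
```

View pics/w1.png

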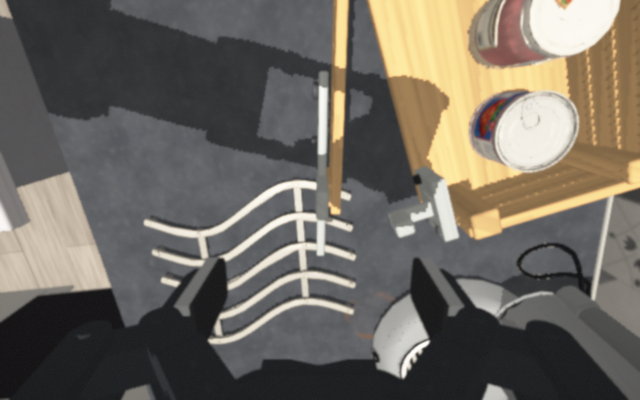

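The wrist view shows the bar from (322,75) to (321,250), with the tab near (322,205) and the striker near (403,220). The arm was still swinging when it was taken, so I'll let it settle and look again.

```bash
python3 -m creep '[[[0,0,0],0,1],[[0,0,0],0,1],[[0,0,0],0,1]]'
python3 - <<'E'
from h import *
i,c=grab("wrist");save(cv2.resize(i[60:260,260:480],None,fx=3.5,fy=3,interpolation=cv2.INTER_CUBIC),"w2");import pickle;pickle.dump(c,open("w2.pkl","wb"));s=r.state();print(s["tool_pos"],s["ft_force"],np.max(np.abs(s["joint_vel"])));print(proj(c,[544,-116.5,145]),proj(c,[539,-187,90.6]))
E
```

```text
clock: 1.65
tool_pos: [542.1, -119.0, 250.1]
tool_rot: [-2.345, -2.09, 0.001]
ft_force: [-0.1, -1.2, -0.1]
opening: 85.9
grip_force: 0.0
[ 542.10548843 -119.16935307  250.26667361] [0.05116144 1.0209824  0.23241873] 0.0035984905482039117
[320.58924423 199.33081842] [323.31660367 249.88554951]
```

View pics/w2.png

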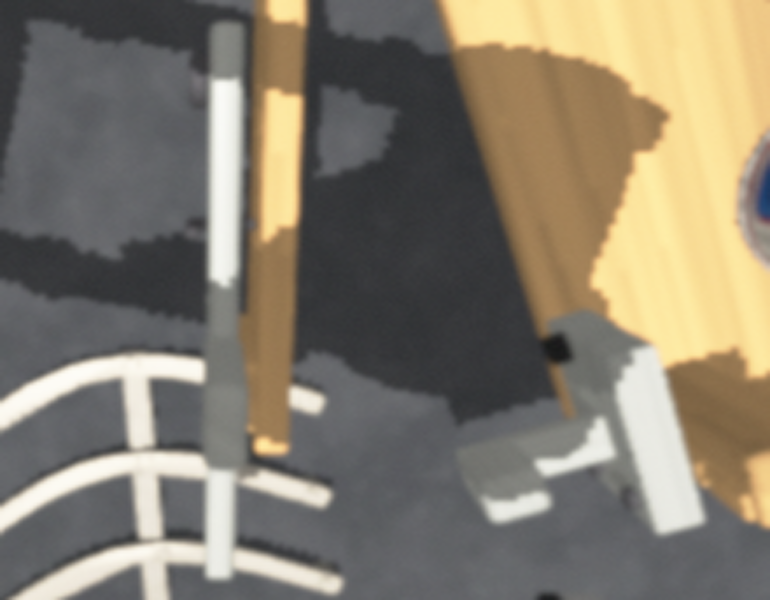

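Crop: the tab top is centred near (226,405), the bar end at (219,578) and the striker block near (503,483).

```bash
python3 - <<'E'
from h import *
import pickle
np.set_printoptions(precision=1,suppress=True)
c=pickle.load(open("w2.pkl","rb"));D=pickle.load(open("cams.pkl","rb"))
p=lambda u,v:np.array([260+(u+.5)/3.5-.5,60+(v+.5)/3-.5])
t=lambda u,v:np.array([260+(u+.5)/4-.5,110+(v+.5)/4-.5]); s=lambda u,v:np.array([210+(u+.5)/4-.5,125+(v+.5)/4-.5])
print("tab",atz(c,p(226,405),145),tri([D["top"],D["scene"],c],[t(495,471),s(674,169),p(226,405)]))
print("tab edges",atz(c,p(206,405),145),atz(c,p(246,405),145))
print("pivotend",atz(c,p(227,22),93),"barend",atz(c,p(219,578),93))
print("striker",atz(c,p(503,483),93), "gate end",atz(c,p(270,450),95))
E
```

```text
tab [ 547.1 -113.1  145. ] (array([ 545.3, -114.9,  147.6]), [array([-0.7, -0.7]), array([-0.4,  0.4]), array([-2.1,  3.6])])
tab edges [ 542.9 -112.6  145. ] [ 551.4 -113.6  145. ]
pivotend [558.4 -21.   93. ] barend [ 537.7 -188.3   93. ]
striker [ 617.9 -163.8   93. ] gate end [ 556.3 -144.8   95. ]
```

```bash
python3 -m creep '[[[0.1,0.1,-1],0,1],[[0.13,0.1,-2],0,1],[[0.13,0.1,-3],0,0.8],[[0.13,0.1,-3.6],0,0.6],[[0.13,0.1,-4],0,0.5],[[0.13,0.1,-4],0,0.5],[[0.13,0.1,-4],0,0.5]]' 30
python3 - <<'E'
from h import *
i,c=grab("wrist");save(i,"w3");print(r.state()["tool_pos"],r.state()["ft_force"],r.state()["opening"])
E
```

```text
clock: 2.4
tool_pos: [547.2, -115.9, 131.0]
tool_rot: [2.344, 2.09, 0.001]
ft_force: [-0.7, 0.4, -0.6]
opening: 42.4
grip_force: 0.0
[ 547.55973361 -115.80683855  131.49342764] [ 0.04964746 -0.2425779   0.17063088] 42.753854211939554
```

View pics/w3.png

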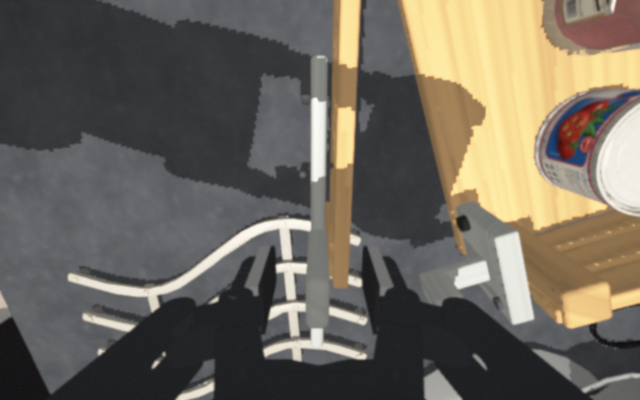

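The tab stands at about (317,300), centred between the open pads at (260,290) and (378,290). I'll close on it.

```bash
python3 -m creep '[[[0,0,0],0,0.3],[[0,0,0],0,0],[[0,0,0],0,0],[[0,0,0],0,0],[[0,0,0],0,0],[[0,0,0],0,0]]' 30
```

```text
clock: 3.05
tool_pos: [547.6, -115.4, 131.2]
tool_rot: [2.342, 2.091, 0.002]
ft_force: [1.1, 0.1, 6.0]
opening: 9.6
grip_force: 33.1
```

```bash
python3 -m creep '[[[0,0.06,0.1],0,0],[[0.01,0.12,0.2],0,0],[[0.02,0.2,0.32],0,0],[[0.04,0.28,0.43],0,0],[[0.04,0.35,0.53],0,0],[[0.04,0.35,0.53],0,0],[[0.04,0.35,0.53],0,0]]'
python3 - <<'E'
import numpy as np
H=np.array([583,94.5]);P=lambda a:H-12*np.array([np.cos(a),np.sin(a)])+204.4*np.array([np.sin(a),-np.cos(a)])
a0=-.12
for th in np.arange(.32,-.08,-.02):
    a=.225-th; print(round(th,3),((P(a)-P(a0))/30).round(2),round((a-a0)*180/np.pi/8,2))
E
```

```text
clock: 3.75
tool_pos: [548.0, -104.0, 146.3]
tool_rot: [-2.343, -2.092, -0.001]
ft_force: [1.9, -0.2, -2.4]
opening: 9.4
grip_force: 31.9
0.32 [ 0.17 -0.03] 0.18
0.3 [ 0.3  -0.05] 0.32
0.28 [ 0.44 -0.06] 0.47
0.26 [ 0.57 -0.08] 0.61
0.24 [ 0.71 -0.09] 0.75
0.22 [ 0.85 -0.1 ] 0.9
0.2 [ 0.98 -0.1 ] 1.04
0.18 [ 1.12 -0.11] 1.18
0.16 [ 1.26 -0.11] 1.32
0.14 [ 1.39 -0.11] 1.47
0.12 [ 1.53 -0.1 ] 1.61
0.1 [ 1.67 -0.09] 1.75
0.08 [ 1.8  -0.08] 1.9
0.06 [ 1.94 -0.07] 2.04
0.04 [ 2.07 -0.05] 2.18
0.02 [ 2.21 -0.04] 2.33
-0.0 [ 2.34 -0.01] 2.47
-0.02 [2.48 0.01] 2.61
-0.04 [2.61 0.04] 2.76
-0.06 [2.74 0.07] 2.9
```

```bash
python3 -m creep '[[[0.17,-0.03,0],0.18,0],[[0.3,-0.05,0],0.32,0],[[0.44,-0.06,0],0.47,0],[[0.57,-0.08,0],0.61,0],[[0.71,-0.09,0],0.75,0],[[0.85,-0.1,0],0.9,0],[[0.98,-0.1,0],1.04,0],[[1.12,-0.11,0],1.18,0],[[1.26,-0.11,0],1.32,0],[[1.26,-0.11,0],1.32,0],[[1.26,-0.11,0],1.32,0]]'
python3 - <<'E'
from h import *
i,c=grab("scene");a=cv2.resize(i[140:230,320:430],None,fx=4,fy=4,interpolation=cv2.INTER_CUBIC)
j,c2=grab("wrist");b=cv2.resize(j[180:400,280:540],(425,360))
save(np.hstack([a[:360],b[:360]])[:, :800] if True else a,"s4")
E
```

```text
clock: 4.85
tool_pos: [585.8, -107.5, 146.0]
tool_rot: [-2.14, -2.299, -0.0]
ft_force: [-0.0, 4.1, -4.4]
opening: 9.4
grip_force: 31.6
```

View pics/s4.png

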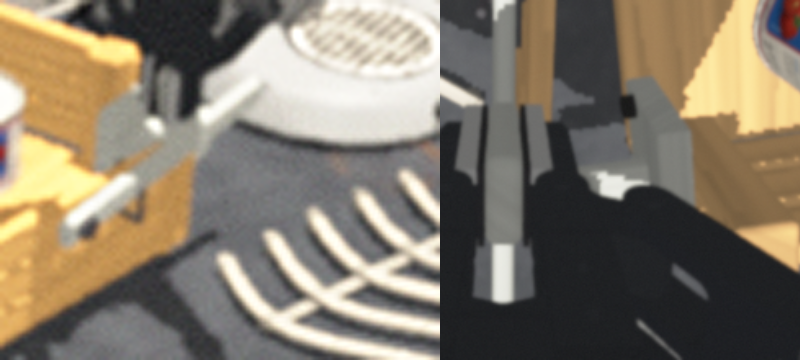

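The bar is clearly raised: its end at (262,85) is well above its pivot at (85,228). The tab is held firmly. I'll close slowly from here.

```bash
python3 -m creep '[[[0.13,0,0],0.14,0],[[0.27,0.01,0],0.28,0],[[0.4,0.02,0],0.43,0],[[0.4,0.02,0],0.43,0],[[0.4,0.02,0],0.43,0]]'; python3 -m creep '[[[0.03,0,0],0.035,0],[[0.06,0,0],0.07,0],[[0.1,0,0],0.1,0],[[0.13,0.01,0],0.14,0],[[0.13,0.01,0],0.14,0]]'
```

```text
clock: 5.45
tool_pos: [597.9, -107.1, 146.1]
tool_rot: [-2.07, -2.362, -0.0]
ft_force: [0.5, 4.6, -4.8]
opening: 9.4
grip_force: 31.4
clock: 5.95
tool_pos: [601.7, -106.8, 146.1]
tool_rot: [-2.047, -2.382, -0.0]
ft_force: [0.6, 5.2, -5.2]
opening: 9.7
grip_force: 31.4
```

```bash
python3 -m creep '[[[0.03,0,0],0.035,0],[[0.06,0,0],0.07,0],[[0.09,0,0],0.1,0],[[0.09,0,0],0.1,0]]'; python3 -m creep '[[[0.03,0,0],0.035,0],[[0.06,0,0],0.07,0],[[0.09,0.01,0],0.1,0],[[0.09,0.01,0],0.1,0]]'
```

```text
clock: 6.35
tool_pos: [604.3, -106.6, 146.0]
tool_rot: [-2.031, -2.396, -0.001]
ft_force: [-0.2, 5.3, -5.3]
opening: 9.5
grip_force: 31.4
clock: 6.75
tool_pos: [607.0, -106.3, 146.0]
tool_rot: [-2.014, -2.41, -0.001]
ft_force: [0.6, 5.9, -5.9]
opening: 9.4
grip_force: 31.4
```

```bash
python3 -m creep '[[[0.03,0,0],0.035,0],[[0.06,0,0],0.07,0],[[0.06,0,0],0.07,0]]'
```

```text
clock: 7.05
tool_pos: [608.8, -106.1, 146.0]
tool_rot: [-2.002, -2.42, -0.001]
ft_force: [0.4, 6.6, -6.3]
opening: 9.6
grip_force: 31.4
```

```bash
python3 -m creep '[[[0.02,0.04,0],0.02,0],[[0.04,0.08,0],0.04,0],[[0.04,0.08,0],0.04,0]]'; python3 -m creep '[[[0.03,0.01,0],0.03,0],[[0.06,0.02,0],0.06,0],[[0.06,0.02,0],0.06,0]]'
```

```text
clock: 7.35
tool_pos: [610.6, -105.4, 146.5]
tool_rot: [1.993, 2.425, -0.002]
ft_force: [1.1, 2.5, -4.0]
opening: 10.1
grip_force: 31.5
clock: 7.65
tool_pos: [612.5, -104.9, 146.6]
tool_rot: [1.983, 2.433, -0.002]
ft_force: [1.1, -1.8, -2.0]
opening: 9.4
grip_force: 31.6
```

```bash
python3 -m creep '[[[0.03,0,0],0.03,0],[[0.06,0,0],0.06,0],[[0.06,0,0],0.06,0]]'; python3 -m creep '[[[0.03,0,0],0.03,0],[[0.06,0,0],0.06,0],[[0.06,0,0],0.06,0]]'
```

```text
clock: 7.95
tool_pos: [614.3, -104.6, 146.6]
tool_rot: [1.974, 2.442, -0.001]
ft_force: [0.3, -4.8, -1.5]
opening: 9.5
grip_force: 31.8
clock: 8.25
tool_pos: [616.1, -104.3, 146.6]
tool_rot: [1.963, 2.45, -0.0]
ft_force: [1.2, -5.3, -0.6]
opening: 9.5
grip_force: 31.9
```

```bash
python3 -m creep '[[[0.03,-0.02,0],0.03,0],[[0.05,-0.03,0],0.06,0],[[0.05,-0.03,0],0.06,0]]'; python3 -m creep '[[[0.03,0.01,0],0.03,0],[[0.05,0.01,0],0.06,0],[[0.05,0.01,0],0.06,0]]'
```

```text
clock: 8.55
tool_pos: [617.3, -104.4, 146.3]
tool_rot: [1.955, 2.459, 0.001]
ft_force: [1.3, -3.2, -0.6]
opening: 9.8
grip_force: 32.0
clock: 8.85
tool_pos: [617.6, -104.4, 146.2]
tool_rot: [-1.944, -2.466, 0.002]
ft_force: [-2.2, -5.1, 2.4]
opening: 9.3
grip_force: 32.4
```

```bash
python3 -m creep '[[[0.03,0.02,0],0.03,0],[[0.06,0.04,0],0.06,0],[[0.06,0.04,0],0.06,0]]'; python3 -m creep '[[[0.03,0.01,0],0.03,0],[[0.06,0.01,0],0.06,0],[[0.06,0.01,0],0.06,0]]'
```

```text
clock: 9.15
tool_pos: [618.9, -104.0, 146.3]
tool_rot: [-1.934, -2.474, 0.005]
ft_force: [-4.1, -5.6, 1.5]
opening: 9.5
grip_force: 32.8
clock: 9.45
tool_pos: [620.1, -103.9, 146.3]
tool_rot: [-1.923, -2.481, 0.006]
ft_force: [-4.3, -6.7, 1.6]
opening: 9.4
grip_force: 33.4
```

```bash
python3 -m creep '[[[0.03,0,0],0.02,0],[[0.06,0,0],0.04,0],[[0.06,0,0],0.04,0]]'; python3 -m creep '[[[0.02,0,0],0.02,0],[[0.04,0,0],0.03,0],[[0.04,0,0],0.03,0]]'
```

```text
clock: 9.75
tool_pos: [621.2, -103.8, 146.1]
tool_rot: [-1.915, -2.485, 0.007]
ft_force: [-6.3, -7.4, 2.9]
opening: 9.5
grip_force: 33.8
clock: 10.05
tool_pos: [621.8, -103.7, 146.0]
tool_rot: [-1.909, -2.489, 0.008]
ft_force: [-7.5, -7.9, 2.9]
opening: 9.5
grip_force: 34.2
```

```bash
python3 -m creep '[[[0.015,0,0],0.01,0],[[0.03,0,0],0.02,0],[[0.03,0,0],0.02,0]]'; python3 -m creep '[[[0.01,0,0],0.01,0],[[0.02,0,0],0.02,0],[[0.02,0,0],0.02,0]]'
```

```text
clock: 10.35
tool_pos: [622.4, -103.7, 146.0]
tool_rot: [-1.906, -2.491, 0.009]
ft_force: [-8.4, -6.6, 3.3]
opening: 9.9
grip_force: 34.5
clock: 10.65
tool_pos: [622.7, -103.7, 145.9]
tool_rot: [-1.902, -2.493, 0.009]
ft_force: [-8.1, -7.3, 3.5]
opening: 9.5
grip_force: 34.9
```

```bash
python3 -m creep '[[[0.01,0,0],0,0],[[0.02,0,0],0,0],[[0.02,0,0],0,0]]'; python3 -m creep '[[[0.01,0,0],0,0],[[0.02,0,0],0,0],[[0.02,0,0],0,0]]'
```

```text
clock: 10.95
tool_pos: [622.8, -103.8, 145.9]
tool_rot: [-1.901, -2.492, 0.01]
ft_force: [-10.0, -6.8, 2.4]
opening: 9.7
grip_force: 35.1
clock: 11.25
tool_pos: [622.9, -103.8, 145.8]
tool_rot: [-1.901, -2.492, 0.011]
ft_force: [-11.1, -7.2, 4.4]
opening: 9.5
grip_force: 35.5
```

```bash
python3 -m creep '[[[0.01,-0.04,-0.06],0,0],[[0.03,-0.09,-0.13],0,0],[[0.04,-0.14,-0.2],0,0],[[0.04,-0.14,-0.2],0,0]]'; python3 -m creep '[[[0.01,-0.04,-0.05],0,0],[[0.02,-0.07,-0.1],0,0],[[0.02,-0.07,-0.1],0,0]]'
```

```text
clock: 11.65
tool_pos: [623.9, -107.8, 140.0]
tool_rot: [-1.9, -2.491, 0.011]
ft_force: [-11.8, -7.5, 4.4]
opening: 9.7
grip_force: 35.3
clock: 11.95
tool_pos: [624.4, -109.8, 136.9]
tool_rot: [-1.9, -2.491, 0.011]
ft_force: [-12.2, -6.6, 6.1]
opening: 9.7
grip_force: 35.2
```

```bash
python3 -m creep '[[[0.01,-0.05,-0.06],0,0],[[0.02,-0.09,-0.12],0,0],[[0.03,-0.12,-0.17],0,0],[[0.03,-0.12,-0.17],0,0]]'
python3 - <<'E'
from h import *
i,c=grab("scene");a=cv2.resize(i[140:230,320:430],None,fx=4,fy=4,interpolation=cv2.INTER_CUBIC)
j,c2=grab("wrist");b=cv2.resize(j[180:400,240:540],(360,264),interpolation=cv2.INTER_CUBIC)
o=np.zeros((360,800,3),np.uint8);o[:,:440]=a;o[:264,440:]=b;save(o,"s5")
E
```

```text
clock: 12.35
tool_pos: [625.2, -112.9, 131.5]
tool_rot: [-1.9, -2.49, 0.01]
ft_force: [-11.1, -6.5, 4.2]
opening: 9.4
grip_force: 34.8
```

View pics/s5.png

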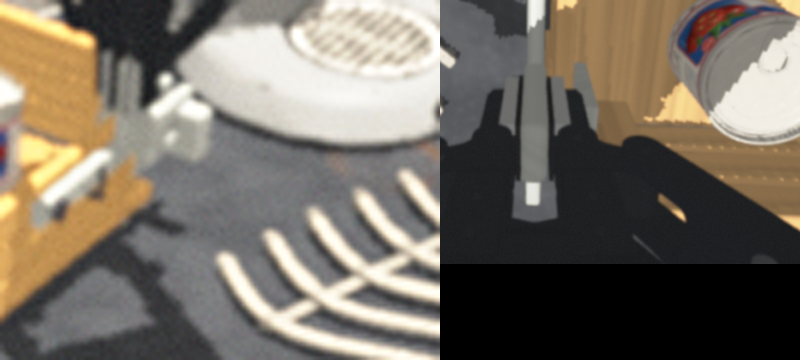

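The bar is down, with the striker block at (190,130) in front of it. I'll ease the pressure off so it leans on the striker, then release.

```bash
python3 -m creep '[[[-0.03,-0.01,-0.02],0,0],[[-0.06,-0.01,-0.02],0,0],[[-0.09,-0.02,-0.02],0,0],[[-0.12,-0.03,-0.02],0,0],[[-0.12,-0.03,-0.02],0,0]]'; python3 -m creep '[[[-0.03,-0.01,0],0,0],[[-0.06,-0.01,0],0,0],[[-0.09,-0.02,0],0,0],[[-0.09,-0.02,0],0,0]]'
```

```text
clock: 12.95
tool_pos: [623.7, -113.2, 131.4]
tool_rot: [-1.903, -2.492, 0.004]
ft_force: [-7.2, -5.5, 3.9]
opening: 9.3
grip_force: 35.4
clock: 13.35
tool_pos: [622.1, -113.5, 131.5]
tool_rot: [-1.904, -2.493, 0.001]
ft_force: [-4.1, -3.0, 3.2]
opening: 9.6
grip_force: 37.6
```

```bash
python3 -m creep '[[[-0.02,-0.01,0],0,0],[[-0.05,-0.01,0],0,0],[[-0.05,-0.01,0],0,0]]'; python3 -m creep '[[[-0.02,0,0],0,0],[[-0.04,0,0],0,0],[[-0.04,0,0],0,0]]'
```

```text
clock: 13.65
tool_pos: [621.8, -113.6, 131.4]
tool_rot: [-1.904, -2.496, -0.001]
ft_force: [-3.8, -1.5, 2.0]
opening: 9.4
grip_force: 38.6
clock: 13.95
tool_pos: [621.7, -113.7, 131.4]
tool_rot: [-1.904, -2.498, -0.002]
ft_force: [-1.3, 2.7, 0.4]
opening: 9.7
grip_force: 38.7
```

```bash
python3 -m creep '[[[0,0,0],0,0.15],[[0,0,0],0,0.3],[[0,0,0],0,0.5],[[0,0,0],0,0.5],[[0,0,0],0,0.5],[[0,0,0],0,0.5]]'; python3 -m creep '[[[0,0,0.5],0,0.5],[[0,0,1.2],0,0.5],[[0,0,2],0,0.5],[[-0.5,0,3],0,0.5],[[-1.5,0,4],0,0.5],[[-2.8,0,4],0,0.5],[[-4,0,4],0,0.5],[[-5,0,4],0,0.5],[[-5,0,4],0,0.5],[[-5,0,4],0,0.5]]'
python3 - <<'E'
from h import *
i,c=grab("top");a=cv2.resize(i[110:235,265:415],None,fx=2.6,fy=2.6,interpolation=cv2.INTER_CUBIC)
j,c2=grab("scene");b=cv2.resize(j[140:240,310:410],(400,400),interpolation=cv2.INTER_CUBIC)
o=np.zeros((400,800,3),np.uint8);o[:a.shape[0],:390]=a;o[:,400:]=b;save(o,"f6");print(proj(c,[624,-114,145]))
E
```

```text
clock: 14.55
tool_pos: [621.6, -114.6, 131.5]
tool_rot: [1.904, 2.498, 0.0]
ft_force: [-0.3, 0.1, 0.2]
opening: 42.9
grip_force: 0.0
clock: 15.55
tool_pos: [471.6, -114.7, 252.1]
tool_rot: [1.904, 2.496, 0.001]
ft_force: [0.2, -1.1, 1.0]
opening: 42.9
grip_force: 0.0
[381.85087429 194.20735107]
```

View pics/f6.png

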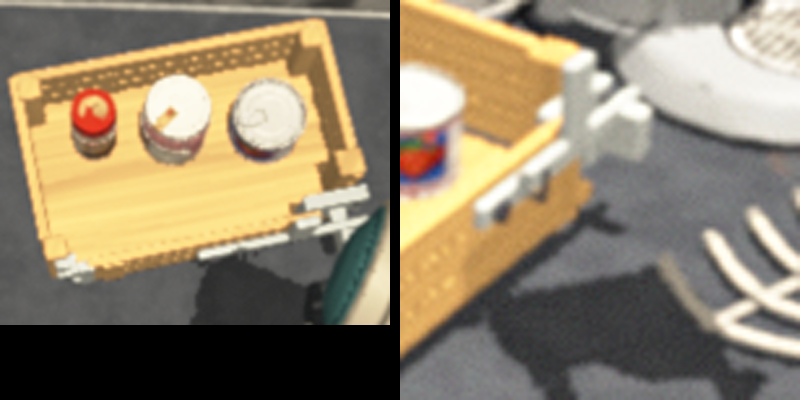

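The gate is shut: the bar passes behind the striker, and the jars and tin are unmoved. I'll check numerically that the bar is level.

```bash
python3 - <<'E'
from h import *
import pickle
S=pickle.load(open("cams.pkl","rb"))["scene"]
f=lambda X:((proj(S,X)-[310,140]+.5)*4-.5+[400,0]).round()
t=np.array([621.7,-113.7]);d=np.array([.24,-.97])
print("tabtop",f([*t,145]))
for ph in(0,.1,.2):
    p=t-85*d
    print(ph,"end top",f([*(p+155*np.cos(ph)*d),93+155*np.sin(ph)]),"start",f([*(p-20*d),93-20*np.sin(ph)]))
E
```

```text
tabtop [576.  62.]
0 end top [632.  90.] start [471. 216.]
0.1 end top [633.  69.] start [470. 219.]
0.2 end top [633.  49.] start [470. 222.]
```

```bash
python3 -c "
from workcell import r
print(r.finish_job())"
```

```text
the job is handed in; nothing more can be done
None
```

The gate is shut and the latch bar lies level behind the striker. I pressed with at most about 13 N at the tab, the jars and tin looked unmoved in the last picture, the mug was never approached, and I handed the job in after about 16 s with the arm clear.

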